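# Lock the wing jam nut on the work stop

### The job

Lock the adjustable stop on the green plate: lay the blue-handled wide spanner flat on the plate, with its jaws round the square lower nut and its handle between the two steel pins, and let go. With that spanner holding the lower nut still, turn the brass wing nut above it clockwise (seen from above) against the lower nut, about a sixth of a turn, until the wing stands about square across the spanner. The lower nut must not turn from its setting beyond the little play in the spanner, and the spanner stays in place at the end.

Things in the scene. Friction and masses are not known exactly. Their poses are not given: they have to be found in the camera images.
- holding_spanner: Loose open-ended spanner, 0.22 kg, 202 mm long; blue handle (x -96 to 28 mm) 26 wide, 18 thick; steel fork head 75 wide, 14 thick, its jaw slot 48 wide from x 48 to the open end at x 106. Origin: underside centre line below the handle, near the balance point: grip across here. x along the tool to the jaws, z up. The plain all-steel spanner near it has a narrow jaw and does not fit.
- stop_plate: Fixed green plate 250x84x10 mm. Origin: underside; z up, x from the pins to the stud at x 80, y 0. On the stud, heights from the underside: square nut 40x40, z 10 to 34, bevelled from 24; brass wing nut, hub 25 dia z 35 to 45, wing z 45 to 67; stud end 72. Pins 10 dia at x -68, y +-23, up to z 34. A laid-on spanner has its origin above this one at z 10, x axes alike.
- setting_nut (a joint): Turn (rad) of the square lower nut on the stud, growing clockwise seen from above; starts within 0.06 of 0, where its sides lie along the plate's x and y. It turns easily (0.06 N m): the wing nut drags it round unless it is held. The laid-on spanner leaves it about 0.3 rad of play.
- wing_nut (a joint): Turn (rad) of the brass wing nut relative to the lower nut, growing clockwise from above; starts at 0 to 0.12, takes 0.22 N m, stays where left; tight from 0.5, end stop 1.2. Wing: bar 36 long, 14 thick; its long side points 2.62 - setting_nut - wing_nut rad anticlockwise from the plate's x. A turn of 1.1 rad in all also takes up the play.

How it is judged (in metres and radians):
On the way, in this order (a step that is already met when the one before it is completed fails the run):
1. the holding spanner lies on the plate round the lower nut, its handle between the pins, let go (horizontal distance between holding_spanner and stop_plate below 0.02 m and angle between the x axis of holding_spanner and the x axis of stop_plate, either way round below 0.2 rad and z of holding_spanner in the frame of stop_plate below 0.016 m and contact force between the fingers and holding_spanner below 0.1 N), for 0.2 s.
2. the wing nut is tightened against the held lower nut (value of joint wing_nut above 0.5 rad), for 0.2 s.
At the end, for the whole second after the job is handed in: The wing nut is turned to at least 0.5 rad on the lower nut; the lower nut is within 0.5 rad of its setting; the holding spanner lies still and flat on the plate (underside within 6 mm of the plate top) round the nut and between the pins, within 20 mm and 0.2 rad of its proper place (value of joint wing_nut above 0.5 rad and value of joint setting_nut between -0.5 and 0.5 rad and horizontal distance between holding_spanner and stop_plate below 0.02 m and angle between the x axis of holding_spanner and the x axis of stop_plate, either way round below 0.2 rad and z of holding_spanner in the frame of stop_plate below 0.016 m and linear speed of holding_spanner below 0.02 m/s); the robot touches nothing.
It fails at once if the lower nut is turned more than 0.5 rad from its setting (value of joint setting_nut above 0.5 rad or value of joint setting_nut below -0.5 rad).
It also fails if it takes over 48 s, if anything falls off the work surface, if the arm or the gripper's body presses on something with over 40 N, if the wrist force passes 120 N, or if a joint passes its speed limit or range.

### The arm

A 6-joint arm with a two-finger parallel gripper is mounted at the origin on a cart in front of the work surface, level with it; the furniture and walls round the work are solid. World frame = base frame: x ahead of the robot, y to its left, z up, the work surface at z = 0. Lengths are in mm, angles in degrees, forces in N, time in s.
With the tool pointing down it reaches from about 300 to 850 mm from the base axis. Payload 4.2 kg.
Tool frame: the origin (TCP) lies at the very end of the fingers, on their centre line; the grasp point (between the pads) lies 19 mm behind it (env.grasp_offset is the distance from the TCP to the grasp point, in mm); z points along the fingers, y is the line along which they close (so a half turn about z gives the same grasp; the last joint's range is limited). The gripper opens to 91 mm and grips with 3 to 60 N. Pads are 32 mm wide; open, the fingers measure 118 mm over their backs; the gripper's body (76 mm by 178 mm) begins 60 mm behind the grasp point.
Start: joints at [-64.63, 18.312, 89.639, -0, 72.044, -1.146], TCP at [256.717, -514.528, 213.976] pointing down, gripper open.
Joint ranges: [-177.97, 177.97], [-48.28, 115.42], [12.27, 149.76], [-77.06, 257.06], [2.81, 150.46], [-146.56, 146.56]. Speed limits (degrees/s): [147.25, 147.25, 180, 180, 180, 180].

### API

Orientations are given as [roll, pitch, yaw] about the fixed x, y, z axes, in that order (R = Rz(yaw) Ry(pitch) Rx(roll)).
In Python, from workcell import env gives the robot as it stands. The module is installed in compiled form; this text tells all that it offers.
- The arm moves only by the tool send_rows, never from a script. Its argument "motion" is a list of rows, each an object of numbers: "tx", "ty", "tz": the shift along the tool's x, y, z in units of 500 mm (1.0 is 500 mm); "rx", "ry", "rz": the turn, a rotation vector about the tool's x, y, z in units of 30 degrees (1.0 is 30 degrees); "gripper": the closure, from -1 (fully open) to 1 (shut). In form: [{"tx": .., "ty": .., "tz": .., "rx": .., "ry": .., "rz": .., "gripper": ..}, ...]. A call has 1 to 12 rows; each row shifts and turns the commanded pose from where the row before left it, along the tool's axes as they then stand; what a row does not reach is not made up. A row lasts 1/8 s, in which the tool goes at most 62.5 mm and 10.7 degrees, less where a joint would pass 70% of its speed; a pose out of reach is approached as far as the arm can. A call with a number of a shift or a turn outside -1 to 1 is refused whole. A call with a gripper value outside its range is refused whole. The fingers move at their own pace and stop on an object; "grip_force" is the grip in N (left out, the last holds). Time passes only in rows, so rows that do not move let the fingers close. It gives the time, the measured TCP pose, the force, the opening and the grip force at its end, in the units of the state.
- env.state(): the state, without advancing time (a new reading comes with each control period).
- env.grab_frame(name): name is "side" or "top" or "wrist"; returns a dict with "frame" (400x640x3 uint8, red, green, blue), "vertical_fov" (degrees; the focal length in pixels is half the picture's height over the tangent of half this angle, whatever the lens; pixels are square), "cx", "cy" (the principal point, pixels), "k1" (the pictures are not rectified: a ray, as slopes to the right and down, at radius r is drawn at 1 + k1 r^2 times it, then the intrinsics apply), "rvec" (rotation vector, rad) and "tvec" (3), from world to camera coordinates, as OpenCV has them; the wrist camera has in their place "T_tool_cam" (4x4, takes a point from camera to tool coordinates, whose origin is the TCP and whose axes are the flange's). Camera axes: x right, y down, z forward; pixel columns grow to the right and rows downward; lengths in mm; the calibration is good to about 2 mm. A picture is of the moment at which its call begins: read the wrist's pose just before it. There is no depth.
- env.job_done(): hands the job in; it is judged then, once.
The state is a dict: "time_s": time; "qpos": joint angles; "qvel": joint speeds; "effort": joint torques, N m; "ee_pos": TCP position; "ee_rot": TCP orientation; "force": force on the tool from outside, world axes, zero at the start; "torque": the same for the moment, N m; "gripper_width": finger opening in mm; "gripper_force": force on a finger pad.
Only numpy, scipy, OpenCV 4.12 (cv2) and the standard library are available. Lean on these libraries where they do the work, as an engineer would, in place of code of your own. Each camera call takes 0.05 s, during which the arm holds its last target. There are 200 camera calls.

## Working session

There is one attempt and no reset: what is moved stays moved. The work goes in short steps, Python scripts to look and compute and a tool call to move; the robot and the scene stay as the last step left them, time stands still between calls to the robot, and variables do not carry over. Pictures are saved under pics/ and viewed, at most 12 in all, crops included, and the job is handed in when it is done.

Besides the shell and the picture viewer there is one more tool, called after "Request:" as name(argument=value, ...), one argument or row to a line, values as JSON. send_rows: Moves the arm, as the interface text tells. Shifts and turns lie within -1 to 1; 1 stands for 500 mm of shift or 30 degrees of turn. Its arguments: {"type":"object","properties":{"motion":{"type":"array"},"grip_force":{"type":"number"}},"required":["motion"]}

```bash
mkdir -p pics; cat > h.py <<'E'
import numpy as np, cv2, pickle
from scipy.spatial.transform import Rotation as R
from workcell import env
def grab(name,fn):
    s=env.state(); f=env.grab_frame(name)
    f['s']={k:np.array(s[k]) for k in('ee_pos','ee_rot')}
    pickle.dump(f,open(f'pics/{fn}.pkl','wb')); cv2.imwrite(f'pics/{fn}.png',f['frame'][:,:,::-1]); return f
def load(fn): return pickle.load(open(f'pics/{fn}.pkl','rb'))
def pose(f):  # world->cam R,t
    if 'T_tool_cam' in f:
        T=np.eye(4);T[:3,:3]=R.from_euler('xyz',f['s']['ee_rot'],degrees=True).as_matrix();T[:3,3]=f['s']['ee_pos']
        M=np.linalg.inv(T@np.array(f['T_tool_cam']));return M[:3,:3],M[:3,3]
    return R.from_rotvec(np.array(f['rvec']).ravel()).as_matrix(),np.array(f['tvec']).ravel()
def K(f):
    h=f['frame'].shape[0];fl=h/2/np.tan(np.radians(f['vertical_fov'])/2)
    return np.array([[fl,0,f['cx']],[0,fl,f['cy']],[0,0,1.]]),np.array([f['k1'],0,0,0,0.])
def ray(f,p):
    k,d=K(f);u=cv2.undistortPoints(np.array([[p]],float),k,d).ravel();r,t=pose(f)
    v=r.T@np.array([u[0],u[1],1]);return -r.T@t,v/np.linalg.norm(v)
def onz(f,p,z):
    o,v=ray(f,p);return o+v*(z-o[2])/v[2]
def tri(obs):
    A=np.zeros((3,3));b=np.zeros(3)
    for f,p in obs:
        o,v=ray(f,p);P=np.eye(3)-np.outer(v,v);A+=P;b+=P@o
    x=np.linalg.solve(A,b);return x,[np.linalg.norm(np.cross(x-ray(f,p)[0],ray(f,p)[1])) for f,p in obs]
def proj(f,X):
    k,d=K(f);r,t=pose(f);return cv2.projectPoints(np.array(X,float).reshape(-1,3),cv2.Rodrigues(r)[0],t,k,d)[0].reshape(-1,2)
E
python3 - <<'E'
from h import *
print(env.state())
ims=[grab(n,n+'0') for n in('top','side')]
for f in ims: print({k:v for k,v in f.items() if k not in('frame',)}); r,t=pose(f); print(-r.T@t)
E
```

```text
{'time_s': 0.0, 'qpos': array([-6.46303219e+01,  1.83497156e+01,  8.97078309e+01, -2.32405468e-03,
        7.20422305e+01, -1.14508841e+00]), 'qvel': array([ 0.05460593,  0.00435355, -0.02762014,  0.0550501 , -0.07425133,
        0.04990142]), 'effort': array([-1.35263740e-04, -4.12468028e+01, -2.31970382e+01,  7.27770827e-02,
        4.58117318e-02, -1.47567948e-04]), 'ee_pos': array([ 256.47353603, -514.0602893 ,  213.12992038]), 'ee_rot': array([-1.79900199e+02,  2.15177351e-04,  2.65154851e+01]), 'force': array([ 1.13408377,  0.92814628, -0.29581275]), 'torque': array([ 0.04377054, -0.02984654, -0.00893289]), 'gripper_force': 0.0, 'gripper_width': 91.13911075465464}
{'vertical_fov': 48.579741250721085, 'cx': 324.96341442443, 'cy': 200.72978984129918, 'k1': 0.01529797841023222, 'rvec': array([ 2.16297864, -2.21422965,  0.15747283]), 'tvec': array([202.99280887, 526.66074023, 875.98741343]), 's': {'ee_pos': array([ 256.47353603, -514.0602893 ,  213.12992038]), 'ee_rot': array([-1.79900199e+02,  2.15177351e-04,  2.65154851e+01])}}
[440.45549995 229.3483819  916.14946189]
{'vertical_fov': 57.63165739716859, 'cx': 312.75401925168916, 'cy': 195.66795760097563, 'k1': -0.04366055504538751, 'rvec': array([ 0.50283153, -2.49828802,  1.51005808]), 'tvec': array([537.74511897,  55.21566107, 876.57932821]), 's': {'ee_pos': array([ 256.51632408, -514.06127641,  213.16303862]), 'ee_rot': array([-1.79902831e+02, -1.17779909e-03,  2.65184334e+01])}}
[226.61765606 899.2207711  447.94680894]
```

View pics/top0.png

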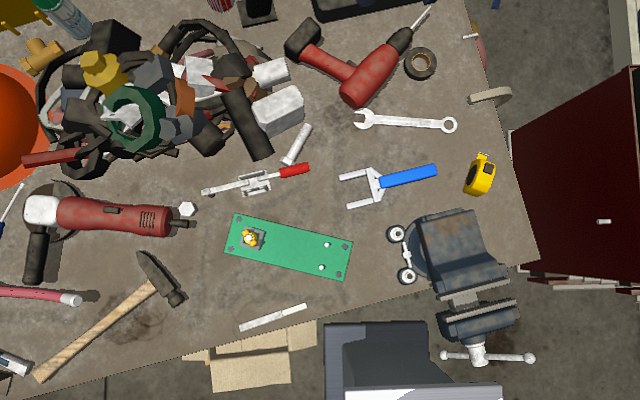

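View pics/side0.png

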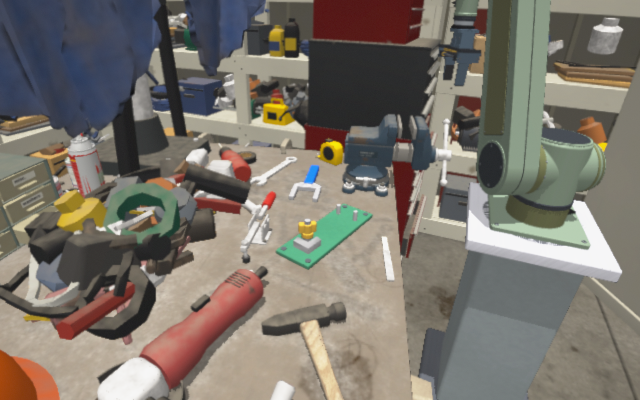

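The top view shows the green plate with corners at about (235,213), (353,242), (343,281) and (224,253). The stud is at (250,238), the pins at (326,245) and (321,267). The blue spanner has its jaws at (340-348,178-206) and its handle end at (437,170). The side view shows the plate at about (278-372,207-265) and the spanner at (290-320,165-198). I'll enlarge both.

```bash
python3 - <<'E'
import cv2
a=cv2.imread('pics/top0.png')[155:290,215:445];cv2.imwrite('pics/topc.png',cv2.resize(a,None,fx=3.4,fy=3.4,interpolation=cv2.INTER_CUBIC))
a=cv2.imread('pics/side0.png')[155:275,265:385];cv2.imwrite('pics/sidec.png',cv2.resize(a,None,fx=5,fy=5,interpolation=cv2.INTER_CUBIC))
E
```

```text
(no output)
```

View pics/topc.png

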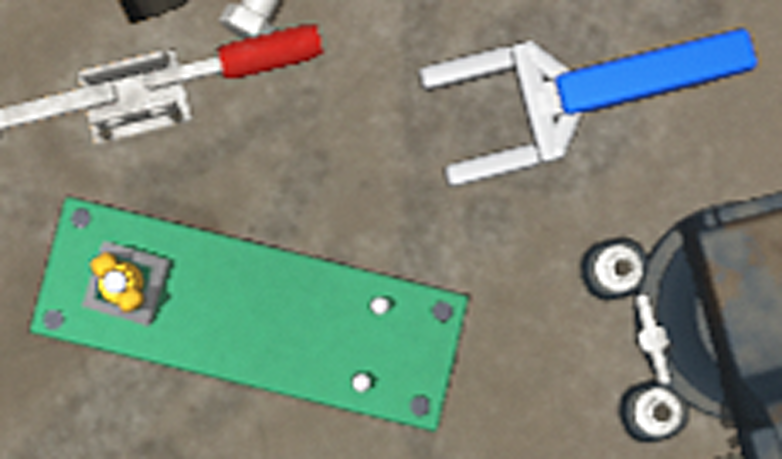

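View pics/sidec.png

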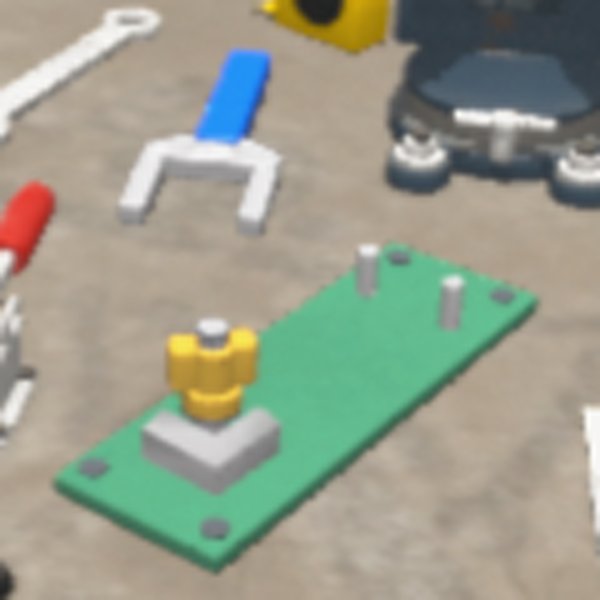

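The enlarged views give me matching points on the stud, pins, plate corners, handle and jaw tips in both pictures. I'll triangulate those.

```bash
cat >> h.py <<'E'
def tc(u,v): return ((u+.5)/3.4-.5+215,(v+.5)/3.4-.5+155)
def sc(u,v): return ((u+.5)/5-.5+265,(v+.5)/5-.5+155)
E
python3 - <<'E'
from h import *
t,s=load('top0'),load('side0')
pts=dict(A=((67,198),(58,484)),B=((470,295),(398,244)),C=((438,430),(538,299)),D=((31,332),(217,571)),
stud=((116,282),(212,327)),p1=((380,305),(367,249)),p2=((362,382),(453,283)),
hend_f=((748,30),(234,52)),hend_n=((756,68),(270,54)),hst_f=((557,75),(196,138)),hst_n=((567,113),(237,143)))
X={}
for k,(a,b) in pts.items():
    x,e=tri([(t,tc(*a)),(s,sc(*b))]);X[k]=x;print(k,x.round(1),np.round(e,1))
for k,a in dict(tipf=(424,78),tipn=(448,176),tipf_o=(422,67),tipn_o=(450,186),crf=(520,45),crn=(545,160)).items(): print(k,onz(t,tc(*a),15).round(1))
# constrained fit of plate in both views
P=np.array([[-125,42,10],[125,42,10],[125,-42,10],[-125,-42,10],[80,0,72],[-68,23,34],[-68,-23,34]],float)
names=None
from scipy.optimize import least_squares
for sy in(1,):
  # decide sides: +x plate from pins to stud
  m=(X['p1']+X['p2'])/2; d=X['stud']-m; yaw=np.arctan2(d[1],d[0]); 
  yv=np.array([-np.sin(yaw),np.cos(yaw),0]); left=lambda k:(X[k]-m)@yv>0
  def L(a,b): return (a,b) if left(a) else (b,a)
  AD=L('A','D');BC=L('B','C');pp=L('p1','p2')
  order=[BC[0],AD[0],AD[1],BC[1],'stud',pp[0],pp[1]]
  for v in('both','top','side'):
    def res(q):
      W=P@R.from_euler('z',q[3]).as_matrix().T+np.r_[q[0],q[1],q[2]]
      r=[]
      if v!='side': r.append(proj(t,W)-[tc(*pts[k][0]) for k in order])
      if v!='top': r.append(proj(s,W)-[sc(*pts[k][1]) for k in order])
      return np.array(r).ravel()
    q=least_squares(res,[*m[:2],0,yaw]);print(v,q.x[:3].round(1),np.degrees(q.x[3]).round(2),abs(q.fun).max().round(2))
  H=np.array([[-96,13,18],[-96,-13,18],[28,13,18],[28,-13,18]],float)
  def res(q):
      W=H@R.from_euler('z',q[3]).as_matrix().T+np.r_[q[0],q[1],q[2]]
      o=['hend_n','hend_f','hst_n','hst_f']
      return np.array([proj(t,W)-[tc(*pts[k][0]) for k in o],proj(s,W)-[sc(*pts[k][1]) for k in o]]).ravel()
  hm=np.mean([X[k] for k in pts if k[0]=='h'],0);d=X['hst_f']-X['hend_f'];
  for y0 in(np.arctan2(d[1],d[0]),):
    q=least_squares(res,[*hm[:2],0,y0]);print('sp',q.x[:3].round(1),np.degrees(q.x[3]).round(2),q.fun.round(1))
E
```

```text
A [510.1 374.9   5.8] [2. 2.]
B [444.9 134.1   8.5] [3.1 3.1]
C [366.6 156.2   7.5] [1.7 1.7]
D [431.1 397.1   3.8] [1.6 1.6]
stud [458.5 338.   71.9] [1.1 1.1]
p1 [442.  190.1  34.9] [1.2 1.2]
p2 [397.4 201.6  33.4] [1.6 1.6]
hend_f [603.3 -40.6  16. ] [1.8 1.8]
hend_n [580.3 -43.6  17.6] [0.9 0.9]
hst_f [577.6  77.8  15.7] [2. 2.]
hst_n [554.9  72.6  14.9] [1.4 1.4]
tipf [579.3 159.4  15. ]
tipn [519.4 146.6  15. ]
tipf_o [586.1 160.4  15. ]
tipn_o [513.4 145.6  15. ]
crf [598.5 100.3  15. ]
crn [527.9  87.6  15. ]
both [438.  263.6  -2.4] 75.02 2.09
top [439.5 264.1  -6.1] 75.0 1.31
side [432.4 274.3   5.4] 75.27 1.56
sp [572.3  49.7  -2.4] 102.4 [ 1.5  0.6  0.5 -0.3 -0.4  1.2 -0.7  0.3  0.1  0.2 -1.2 -0.2 -0.3  0.
 -1.5  0.2]
```

```bash
cat >> h.py <<'E'
def plan(x,y,z,yaw,st=None):
    st=st or env.state();T=R.from_euler('xyz',st['ee_rot'],degrees=True)
    d=T.inv().apply(np.array([x,y,z])-st['ee_pos'])
    rv=(T.inv()*R.from_euler('xyz',[180,0,yaw],degrees=True)).as_rotvec(degrees=True)
    n=max(1,int(np.ceil(np.linalg.norm(d)/60)));m=max(1,int(np.ceil(np.linalg.norm(rv)/10)))
    print('t',round(st['time_s'],2),'pos',st['ee_pos'].round(1),'rot',st['ee_rot'].round(2),'F',st['force'].round(1),'w',round(st['gripper_width'],1))
    print('shift',n,'rows of',(d/500/n).round(4),'| turn',m,'rows of',(rv/30/m).round(4),'total',d.round(1),rv.round(2))
E
python3 - <<'E'
from h import *
f=grab('wrist','w0');print(np.array(f['T_tool_cam']).round(3),f['vertical_fov'])
t=load('top0')
for p in[(420,215),(500,215),(385,230),(480,255),(405,275)]: print(p,onz(t,p,130).round(0))
plan(540,50,360,102.4)
E
```

```text
[[-0.00000e+00 -9.64000e-01 -2.65000e-01  7.55350e+01]
 [ 1.00000e+00 -0.00000e+00  1.00000e-03 -4.18000e-01]
 [-1.00000e-03 -2.65000e-01  9.64000e-01 -1.70441e+02]
 [ 0.00000e+00  0.00000e+00  0.00000e+00  1.00000e+00]] 59.27330050023553
(420, 215) [491.  25. 130.]
(500, 215) [ 488. -120.  130.]
(385, 230) [466.  90. 130.]
(480, 255) [417. -79. 130.]
(405, 275) [386.  57. 130.]
t 0.15 pos [ 256.5 -514.2  213.3] rot [-179.92   -0.     26.51] F [ 0.2 -0.2 -0.5] w 91.3
shift 11 rows of [ 0.0919 -0.0688 -0.0266] | turn 8 rows of [-3.000e-04 -2.000e-04 -3.162e-01] total [ 505.5 -378.5 -146.2] [-6.000e-02 -5.000e-02 -7.589e+01]
```

Request:
send_rows(
  motion=[
    {"tz": -0.12},
    {"tz": -0.12},
    {"tz": -0.06},
    {"rz": -0.3},
    {"rz": -0.3},
    {"rz": -0.3},
    {"rz": -0.3},
    {"rz": -0.3},
    {"rz": -0.3},
    {"rz": -0.316},
  ],
)

```text
invalid input at $.motion[0]: expected keys tx, ty, tz, rx, ry, rz, gripper
```

```bash
python3 -c "
from h import *
plan(500,140,330,90)"
```

```text
t 0.15 pos [ 256.5 -514.2  213.3] rot [-179.92   -0.     26.51] F [ 0.2 -0.2 -0.5] w 91.3
shift 12 rows of [ 0.085  -0.0795 -0.0193] | turn 7 rows of [-3.000e-04 -2.000e-04 -3.023e-01] total [ 509.9 -476.8 -116. ] [-7.000e-02 -4.000e-02 -6.349e+01]
```

Request:
send_rows(
  motion=[
    {"tx": 0, "ty": 0, "tz": -0.12, "rx": 0, "ry": 0, "rz": 0, "gripper": -1},
    {"tx": 0, "ty": 0, "tz": -0.12, "rx": 0, "ry": 0, "rz": 0, "gripper": -1},
    {"tx": 0, "ty": 0, "tz": 0, "rx": 0, "ry": 0, "rz": -0.3, "gripper": -1},
    {"tx": 0, "ty": 0, "tz": 0, "rx": 0, "ry": 0, "rz": -0.3, "gripper": -1},
    {"tx": 0, "ty": 0, "tz": 0, "rx": 0, "ry": 0, "rz": -0.3, "gripper": -1},
    {"tx": 0, "ty": 0, "tz": 0, "rx": 0, "ry": 0, "rz": -0.3, "gripper": -1},
    {"tx": 0, "ty": 0, "tz": 0, "rx": 0, "ry": 0, "rz": -0.3, "gripper": -1},
    {"tx": 0, "ty": 0, "tz": 0, "rx": 0, "ry": 0, "rz": -0.3, "gripper": -1},
    {"tx": 0, "ty": 0, "tz": 0, "rx": 0, "ry": 0, "rz": -0.316, "gripper": -1},
  ],
)

```text
time_s: 1.27
ee_pos: [256.6, -514.4, 333.6]
ee_rot: [-180.0, -0.0, 90.3]
force: [0.6, -0.2, 1.2]
gripper_width: 91.1
gripper_force: 0.0
```

```bash
python3 -c "
from h import *
plan(500,140,330,90)"
```

```text
t 1.27 pos [ 256.6 -514.4  333.6] rot [-1.7998e+02 -4.0000e-02  9.0300e+01] F [ 0.6 -0.2  1.2] w 91.1
shift 12 rows of [0.1088 0.0411 0.0007] | turn 1 rows of [-0.0006 -0.0014  0.0102] total [653.1 246.8   4. ] [-0.02 -0.04  0.3 ]
```

Request:
send_rows(
  motion=[
    {"tx": 0.109, "ty": 0.041, "tz": 0, "rx": 0, "ry": 0, "rz": 0, "gripper": -1},
    {"tx": 0.109, "ty": 0.041, "tz": 0, "rx": 0, "ry": 0, "rz": 0, "gripper": -1},
    {"tx": 0.109, "ty": 0.041, "tz": 0, "rx": 0, "ry": 0, "rz": 0, "gripper": -1},
    {"tx": 0.109, "ty": 0.041, "tz": 0, "rx": 0, "ry": 0, "rz": 0, "gripper": -1},
    {"tx": 0.109, "ty": 0.041, "tz": 0, "rx": 0, "ry": 0, "rz": 0, "gripper": -1},
    {"tx": 0.109, "ty": 0.041, "tz": 0, "rx": 0, "ry": 0, "rz": 0, "gripper": -1},
    {"tx": 0.109, "ty": 0.041, "tz": 0, "rx": 0, "ry": 0, "rz": 0, "gripper": -1},
    {"tx": 0.109, "ty": 0.041, "tz": 0, "rx": 0, "ry": 0, "rz": 0, "gripper": -1},
    {"tx": 0.109, "ty": 0.041, "tz": 0, "rx": 0, "ry": 0, "rz": 0, "gripper": -1},
    {"tx": 0.109, "ty": 0.041, "tz": 0, "rx": 0, "ry": 0, "rz": 0, "gripper": -1},
    {"tx": 0.109, "ty": 0.041, "tz": 0, "rx": 0, "ry": 0, "rz": 0, "gripper": -1},
    {"tx": 0.109, "ty": 0.041, "tz": 0, "rx": 0, "ry": 0, "rz": 0, "gripper": -1},
  ],
)

```text
time_s: 2.78
ee_pos: [503.0, 141.3, 333.7]
ee_rot: [-180.0, 0.0, 90.0]
force: [1.3, -0.4, -0.0]
gripper_width: 91.2
gripper_force: 0.0
```

```bash
python3 -c "
from h import *
grab('wrist','w1');plan(500,140,330,90)
t=load('w1')
import cv2
print(proj(t,[[438,264,10],[458,340,72],[572,50,0],[490,20,130]]))"
```

```text
t 2.83 pos [505.1 147.9 332.7] rot [179.96  -0.36  90.26] F [2.9 5.9 0.8] w 91.5
shift 1 rows of [-0.0157 -0.0104  0.0053] | turn 1 rows of [ 0.0012 -0.012   0.0086] total [-7.9 -5.2  2.6] [ 0.04 -0.36  0.26]
[[267.70226528  69.23364348]
 [276.1827827   -6.62670503]
 [362.15020883 219.50791473]
 [305.31874134 278.35763568]]
```

View pics/w1.png

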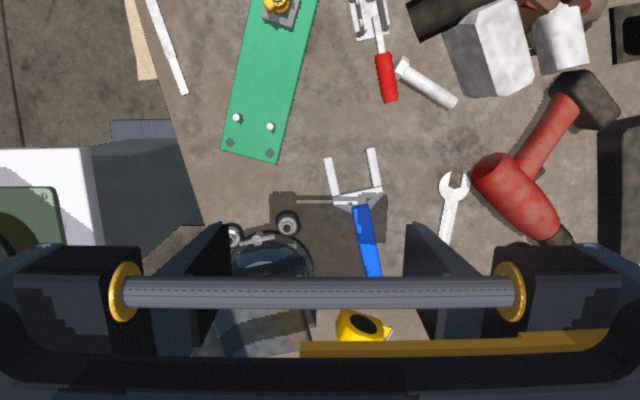

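The wrist view shows the plate's pin end at (237,118) and (270,127), the spanner jaws at (328,158) and (371,150), and the handle start at (362,205). The vise is at the lower left. The arm was still settling in this picture. The 178 mm body lies along the closing axis, so I'll check the clearance to the vise in the side view.

```bash
python3 - <<'E'
from h import *
t,s=load('top0'),load('side0')
a=t['frame'][195:355,375:545,::-1];b=s['frame'][100:210,325:465,::-1]
c=np.zeros((590,790,3),np.uint8);a=cv2.resize(a,(390,367),interpolation=cv2.INTER_CUBIC);b=cv2.resize(b,(400,314),interpolation=cv2.INTER_CUBIC)
c[:367,:390]=a;c[:314,390:]=b;cv2.imwrite('pics/vise.png',c[:370])
for y in(-60,-40,-20,0,20,40,60,80): # outline of gripper body end in both pictures
  print(y,proj(t,[[483,y,90]]).round(0),proj(s,[[483,y,90]]).round(0))
E
```

```text
-60 [[460. 220.]] [[353. 146.]]
-40 [[449. 220.]] [[351. 148.]]
-20 [[439. 220.]] [[349. 150.]]
0 [[428. 220.]] [[347. 153.]]
20 [[418. 221.]] [[344. 155.]]
40 [[407. 221.]] [[342. 158.]]
60 [[397. 221.]] [[340. 160.]]
80 [[386. 221.]] [[337. 163.]]
```

View pics/vise.png

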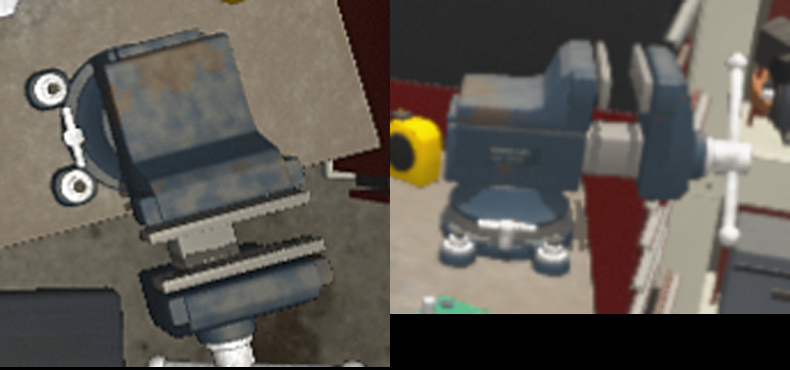

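The vise's top left corner shows at composite (105,62) in the top view, which is pixel (421,222). In the side view it is at (460,100), which is pixel (349,135).

```bash
python3 - <<'E'
from h import *
t,s=load('top0'),load('side0')
x,e=tri([(t,(420.8,222)),(s,(349.5,135))]);print(x,e)
for z in(90,110,130): print(z,onz(t,(462,210),z).round(0),onz(t,(421,222),z).round(0))
plan(515,190,190,90)
E
```

```text
[473.90273363  28.6696161  149.93740102] [np.float64(3.7253003030639498), np.float64(3.7253003030640133)]
90 [501. -66.  90.] [480.  14.  90.]
110 [500. -58. 110.] [479.  19. 110.]
130 [498. -51. 130.] [478.  24. 130.]
t 2.83 pos [505.1 147.9 332.7] rot [179.96  -0.36  90.26] F [2.9 5.9 0.8] w 91.5
shift 3 rows of [0.0275 0.0066 0.0953] | turn 1 rows of [ 0.0012 -0.012   0.0086] total [ 41.2  10.  143. ] [ 0.04 -0.36  0.26]
```

Request:
send_rows(
  motion=[
    {"tx": 0.045, "ty": -0.04, "tz": 0.08, "rx": 0, "ry": 0, "rz": 0, "gripper": -1},
    {"tx": 0.045, "ty": -0.04, "tz": 0.08, "rx": 0, "ry": 0, "rz": 0, "gripper": -1},
    {"tx": 0.045, "ty": -0.03, "tz": 0.08, "rx": 0, "ry": 0, "rz": 0, "gripper": -1},
    {"tx": 0, "ty": 0, "tz": 0, "rx": 0, "ry": 0, "rz": 0, "gripper": -1},
    {"tx": 0, "ty": 0, "tz": 0, "rx": 0, "ry": 0, "rz": 0, "gripper": -1},
    {"tx": 0, "ty": 0, "tz": 0, "rx": 0, "ry": 0, "rz": 0, "gripper": -1},
    {"tx": 0, "ty": 0, "tz": 0, "rx": 0, "ry": 0, "rz": 0, "gripper": -1},
  ],
)

```text
time_s: 3.7
ee_pos: [448.8, 206.6, 215.1]
ee_rot: [179.9, -0.0, 89.9]
force: [0.5, -0.1, -0.2]
gripper_width: 91.2
gripper_force: 0.0
```

```bash
python3 -c "
from h import *
grab('wrist','w2');plan(438,270,270,90)"
```

```text
t 3.75 pos [448.6 206.7 214.8] rot [ 1.799e+02 -3.000e-02  8.995e+01] F [-0.3 -0.6 -0.1] w 91.2
shift 2 rows of [ 0.0634 -0.0105 -0.0552] | turn 1 rows of [ 0.0034 -0.001  -0.0018] total [ 63.4 -10.5 -55.2] [ 0.1  -0.03 -0.05]
```

Request:
send_rows(
  motion=[
    {"tx": 0.06, "ty": -0.05, "tz": -0.07, "rx": 0, "ry": 0, "rz": 0, "gripper": -1},
    {"tx": 0.06, "ty": -0.05, "tz": -0.07, "rx": 0, "ry": 0, "rz": 0, "gripper": -1},
    {"tx": 0, "ty": 0, "tz": 0, "rx": 0, "ry": 0, "rz": 0, "gripper": -1},
    {"tx": 0, "ty": 0, "tz": 0, "rx": 0, "ry": 0, "rz": 0, "gripper": -1},
    {"tx": 0, "ty": 0, "tz": 0, "rx": 0, "ry": 0, "rz": 0, "gripper": -1},
    {"tx": 0, "ty": 0, "tz": 0, "rx": 0, "ry": 0, "rz": 0, "gripper": -1},
  ],
)

```text
time_s: 4.5
ee_pos: [397.9, 266.2, 283.0]
ee_rot: [-179.9, 0.1, 89.9]
force: [0.7, 0.4, 0.7]
gripper_width: 91.0
gripper_force: 0.0
```

```bash
python3 -c "
from h import *
g=grab('wrist','w3');f=load('w2');plan(438,270,270,90)
c=np.zeros((600,800,3),np.uint8)
c[:,:400]=cv2.resize(f['frame'][0:300,190:390,::-1],(400,600),interpolation=cv2.INTER_CUBIC)
c[:,400:]=cv2.resize(g['frame'][0:300,220:420,::-1],(400,600),interpolation=cv2.INTER_CUBIC)
cv2.imwrite('pics/pair.png',c)
P=[[458.7,341,72],[397,201.6,34],[442,190,34]]
print(proj(f,P),proj(g,P))"
```

```text
t 4.55 pos [397.9 266.3 283.2] rot [-1.7993e+02  6.0000e-02  8.9930e+01] F [0.4 0.5 0.3] w 91.1
shift 1 rows of [0.0075 0.0801 0.0262] | turn 1 rows of [-0.0023  0.0019 -0.0022] total [ 3.7 40.1 13.1] [-0.07  0.06 -0.07]
[[327.43611585  32.91775904]
 [265.3990458  186.65962688]
 [309.32065172 197.50258757]] [[374.1777457  105.88286318]
 [316.02058694 220.33895898]
 [351.59146217 228.9882456 ]]
```

View pics/pair.png

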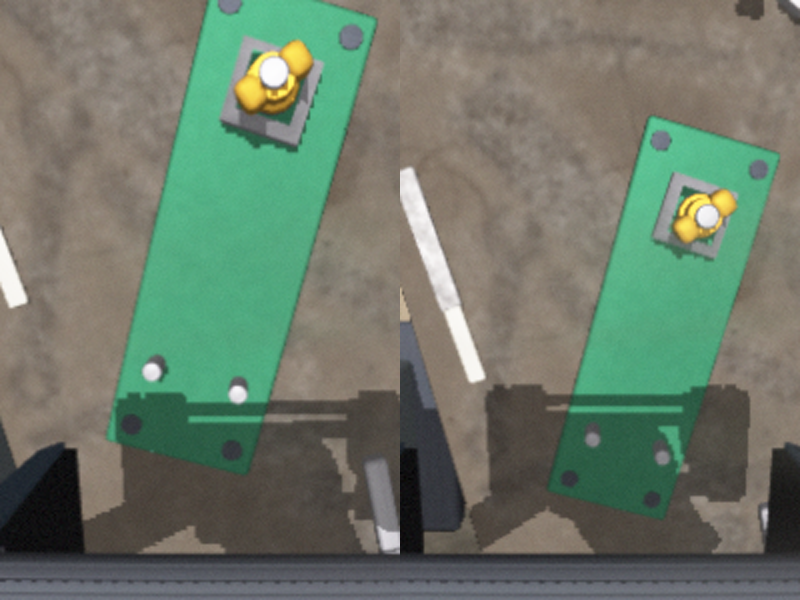

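Both wrist views show the stud, at pair (274,72) and (707,216). The pins are at (152,371) and (238,392) in the first, and (592,438) and (662,457) in the second. The plate corners are visible too. I'll fit the plate to all four views.

```bash
python3 - <<'E'
from h import *
from scipy.optimize import least_squares
f,g,t,s=[load(k) for k in('w2','w3','top0','side0')]
a=lambda u,v:((u+.5)/2-.5+190,(v+.5)/2-.5)
b=lambda u,v:((u-400+.5)/2-.5+220,(v+.5)/2-.5)
# order: x- y+, x+ y+, x+ y-, x- y-, stud, pin+, pin-
P=np.array([[-125,42,10],[125,42,10],[125,-42,10],[-125,-42,10],[80,0,72],[-68,23,34],[-68,-23,34]],float)
N=None
of=[a(108,440),N,a(376,17),a(248,473),a(274,72),a(152,371),a(238,392)]
og=[b(548,491),b(649,116),b(778,155),b(664,518),b(707,216),b(592,438),b(662,457)]
ot=[tc(438,430),tc(31,332),tc(67,198),tc(470,295),tc(116,282),tc(362,382),tc(380,305)]
os_=[sc(538,299),sc(217,571),sc(58,484),sc(398,244),sc(212,327),sc(453,283),sc(367,249)]
for i in(4,5,6): print(tri([(f,of[i]),(g,og[i])]),tri([(t,ot[i]),(f,of[i]),(g,og[i])])[0])
def fit(views):
  def res(q):
    W=P@R.from_euler('z',q[3]).as_matrix().T+q[:3];r=[]
    for c,o in views:
      p=proj(c,W); r+=[p[i]-o[i] for i in range(7) if o[i] is not None]
    return np.array(r).ravel()
  q=least_squares(res,[438,264,0,1.31],loss='soft_l1');print(q.x[:3].round(1),np.degrees(q.x[3]).round(2),abs(q.fun).max().round(1));return q
fit([(f,of),(g,og)]);fit([(f,of)]);fit([(g,og)]);fit([(f,of),(g,og),(t,ot)]);fit([(f,of),(g,og),(t,ot),(s,os_)])
w=load('w1');print('spanner check',proj(w,[[572-.2147*-28+0,50+.977*28,18]]))
plan(564,110,140,102.4)
E
```

```text
(array([458.14456221, 339.09842919,  70.02861952]), [np.float64(0.06261549787584668), np.float64(0.06261549787583079)]) [458.78325865 339.18467933  67.42503759]
(array([396.62179916, 201.86307095,  28.48289583]), [np.float64(0.02358801414493831), np.float64(0.023588014145002376)]) [397.38632798 201.99961592  29.18318773]
(array([441.1290122 , 191.68472128,  34.80373766]), [np.float64(0.49068418208623377), np.float64(0.4906841820862435)]) [441.92050834 190.31543835  30.4137402 ]
[437.7 264.   -5.5] 74.97 3.8
[437.6 263.5  -6.7] 74.99 4.5
[437.8 264.4  -4.8] 74.92 2.5
[438.1 264.   -6.2] 74.98 3.8
[437.7 263.9  -3. ] 75.06 3.8
spanner check [[368.51817691 205.38456277]]
t 4.55 pos [397.9 266.3 283.2] rot [-1.7993e+02  6.0000e-02  8.9930e+01] F [0.4 0.5 0.3] w 91.1
shift 5 rows of [-0.0624  0.0666  0.0572] | turn 2 rows of [-0.0013  0.0008 -0.2078] total [-156.   166.4  143.1] [ -0.08   0.05 -12.47]
```

Request:
send_rows(
  motion=[
    {"tx": -0.068, "ty": 0.059, "tz": 0.044, "rx": 0, "ry": 0, "rz": 0, "gripper": -1},
    {"tx": -0.068, "ty": 0.059, "tz": 0.044, "rx": 0, "ry": 0, "rz": 0, "gripper": -1},
    {"tx": -0.068, "ty": 0.059, "tz": 0.044, "rx": 0, "ry": 0, "rz": 0, "gripper": -1},
    {"tx": -0.068, "ty": 0.059, "tz": 0.044, "rx": 0, "ry": 0, "rz": 0, "gripper": -1},
    {"tx": -0.068, "ty": 0.059, "tz": 0.044, "rx": 0, "ry": 0, "rz": 0, "gripper": -1},
    {"tx": -0.068, "ty": 0.059, "tz": 0.044, "rx": 0, "ry": 0, "rz": 0, "gripper": -1},
    {"tx": 0, "ty": 0, "tz": 0, "rx": 0, "ry": 0, "rz": -0.208, "gripper": -1},
    {"tx": 0, "ty": 0, "tz": 0, "rx": 0, "ry": 0, "rz": -0.208, "gripper": -1},
    {"tx": 0, "ty": 0, "tz": 0, "rx": 0, "ry": 0, "rz": 0, "gripper": -1},
    {"tx": 0, "ty": 0, "tz": 0, "rx": 0, "ry": 0, "rz": 0, "gripper": -1},
    {"tx": 0, "ty": 0, "tz": 0, "rx": 0, "ry": 0, "rz": 0, "gripper": -1},
  ],
)

```text
time_s: 5.92
ee_pos: [574.7, 63.0, 152.0]
ee_rot: [180.0, 0.0, 102.4]
force: [-0.4, -0.3, -0.1]
gripper_width: 91.4
gripper_force: 0.0
```

```bash
python3 -c "
from h import *
f=grab('wrist','w4');plan(575,63,100,102.4)
o=np.array([572,50,0.]);M=R.from_euler('z',102.4,degrees=True).as_matrix()
print(proj(f,o+np.array([[28,13,18],[28,-13,18],[106,37.5,14],[106,24,14],[106,-24,14],[106,-37.5,14],[48,24,14],[48,-24,14]])@M.T).round(1))"
```

```text
t 5.97 pos [574.7  63.1 152. ] rot [1.7999e+02 1.0000e-02 1.0245e+02] F [ 0.4  0.6 -0.1] w 91.3
shift 1 rows of [-0.0002  0.0005  0.104 ] | turn 1 rows of [0.0003 0.0002 0.0018] total [-0.1  0.2 52. ] [0.01 0.01 0.05]
[[295.1 175. ]
 [324.6 175. ]
 [264.9  82.9]
 [280.9  82.8]
 [338.1  82.8]
 [354.2  82.8]
 [282.5 151.7]
 [337.2 151.7]]
```

View pics/w4.png

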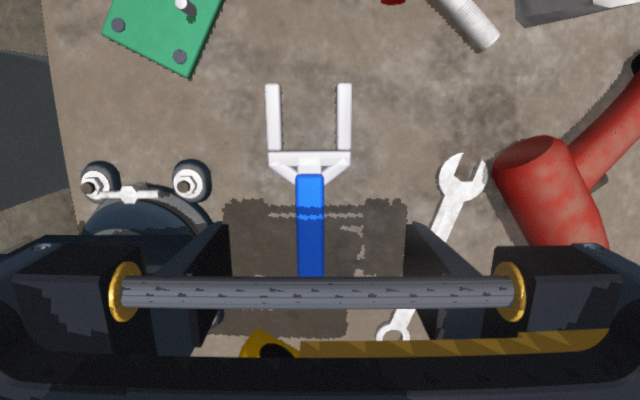

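The jaw tips at (265-352,84) and the handle start at row 175 match the predictions to about 1 mm. I'll descend and grip.

Request:
send_rows(
  motion=[
    {"tx": 0, "ty": 0, "tz": 0.08, "rx": 0, "ry": 0, "rz": 0, "gripper": -1},
    {"tx": 0, "ty": 0, "tz": 0.08, "rx": 0, "ry": 0, "rz": 0, "gripper": -1},
    {"tx": 0, "ty": 0, "tz": 0.08, "rx": 0, "ry": 0, "rz": 0, "gripper": -1},
    {"tx": 0, "ty": 0, "tz": 0.03, "rx": 0, "ry": 0, "rz": 0, "gripper": -1},
    {"tx": 0, "ty": 0, "tz": 0.02, "rx": 0, "ry": 0, "rz": 0, "gripper": -1},
    {"tx": 0, "ty": 0, "tz": 0.004, "rx": 0, "ry": 0, "rz": 0, "gripper": -1},
    {"tx": 0, "ty": 0, "tz": 0, "rx": 0, "ry": 0, "rz": 0, "gripper": -1},
    {"tx": 0, "ty": 0, "tz": 0, "rx": 0, "ry": 0, "rz": 0, "gripper": -1},
  ],
  grip_force=40,
)

```text
time_s: 6.98
ee_pos: [575.5, 63.0, 6.0]
ee_rot: [179.9, 0.0, 102.5]
force: [0.0, -0.6, 0.5]
gripper_width: 91.4
gripper_force: 0.0
```

Request:
send_rows(
  motion=[
    {"tx": 0, "ty": 0, "tz": 0, "rx": 0, "ry": 0, "rz": 0, "gripper": 0},
    {"tx": 0, "ty": 0, "tz": 0, "rx": 0, "ry": 0, "rz": 0, "gripper": 1},
    {"tx": 0, "ty": 0, "tz": 0, "rx": 0, "ry": 0, "rz": 0, "gripper": 1},
    {"tx": 0, "ty": 0, "tz": 0, "rx": 0, "ry": 0, "rz": 0, "gripper": 1},
    {"tx": 0, "ty": 0, "tz": 0, "rx": 0, "ry": 0, "rz": 0, "gripper": 1},
    {"tx": 0, "ty": 0, "tz": 0, "rx": 0, "ry": 0, "rz": 0, "gripper": 1},
    {"tx": 0, "ty": 0, "tz": 0, "rx": 0, "ry": 0, "rz": 0, "gripper": 1},
    {"tx": 0, "ty": 0, "tz": 0, "rx": 0, "ry": 0, "rz": 0, "gripper": 1},
  ],
  grip_force=40,
)

```text
time_s: 7.98
ee_pos: [574.3, 62.9, 4.8]
ee_rot: [-179.9, -0.0, 102.5]
force: [-2.5, -0.6, -0.4]
gripper_width: 25.8
gripper_force: 40.0
```

Request:
send_rows(
  motion=[
    {"tx": 0, "ty": 0, "tz": -0.03, "rx": 0, "ry": 0, "rz": 0, "gripper": 1},
    {"tx": 0, "ty": 0, "tz": -0.08, "rx": 0, "ry": 0, "rz": 0, "gripper": 1},
    {"tx": 0, "ty": 0, "tz": -0.08, "rx": 0, "ry": 0, "rz": 0, "gripper": 1},
    {"tx": 0, "ty": 0, "tz": -0.08, "rx": 0, "ry": 0, "rz": 0, "gripper": 1},
    {"tx": 0, "ty": 0, "tz": -0.04, "rx": 0, "ry": 0, "rz": 0, "gripper": 1},
    {"tx": 0, "ty": 0, "tz": 0, "rx": 0, "ry": 0, "rz": 0.3, "gripper": 1},
    {"tx": 0, "ty": 0, "tz": 0, "rx": 0, "ry": 0, "rz": 0.3, "gripper": 1},
    {"tx": 0, "ty": 0, "tz": 0, "rx": 0, "ry": 0, "rz": 0.313, "gripper": 1},
    {"tx": 0, "ty": 0, "tz": 0, "rx": 0, "ry": 0, "rz": 0, "gripper": 1},
  ],
)

```text
time_s: 9.1
ee_pos: [575.0, 63.0, 160.7]
ee_rot: [179.9, -0.0, 75.2]
force: [-0.2, -0.1, -3.0]
gripper_width: 25.5
gripper_force: 40.0
```

```bash
python3 -c "
from h import *
plan(440.5,274.1,120,75)"
```

```text
t 9.1 pos [575.   63.  160.7] rot [ 1.7993e+02 -3.0000e-02  7.5200e+01] F [-0.2 -0.1 -3. ] w 25.5
shift 5 rows of [ 0.0679 -0.0736  0.0162] | turn 1 rows of [ 0.0025 -0.0009  0.0066] total [ 169.7 -184.    40.5] [ 0.07 -0.03  0.2 ]
```

Request:
send_rows(
  motion=[
    {"tx": 0.068, "ty": -0.074, "tz": 0.016, "rx": 0, "ry": 0, "rz": 0, "gripper": 1},
    {"tx": 0.068, "ty": -0.074, "tz": 0.016, "rx": 0, "ry": 0, "rz": 0, "gripper": 1},
    {"tx": 0.068, "ty": -0.074, "tz": 0.016, "rx": 0, "ry": 0, "rz": 0, "gripper": 1},
    {"tx": 0.068, "ty": -0.074, "tz": 0.016, "rx": 0, "ry": 0, "rz": 0, "gripper": 1},
    {"tx": 0.068, "ty": -0.072, "tz": 0.016, "rx": 0, "ry": 0, "rz": 0.006, "gripper": 1},
    {"tx": 0, "ty": 0, "tz": 0, "rx": 0, "ry": 0, "rz": 0, "gripper": 1},
    {"tx": 0, "ty": 0, "tz": 0, "rx": 0, "ry": 0, "rz": 0, "gripper": 1},
    {"tx": 0, "ty": 0, "tz": 0, "rx": 0, "ry": 0, "rz": 0, "gripper": 1},
    {"tx": 0, "ty": 0, "tz": 0, "rx": 0, "ry": 0, "rz": 0, "gripper": 1},
  ],
)

```text
time_s: 10.22
ee_pos: [441.4, 273.8, 120.1]
ee_rot: [180.0, -0.0, 74.8]
force: [-0.1, -0.0, -2.2]
gripper_width: 25.5
gripper_force: 40.0
```

```bash
python3 -c "
from h import *
f=grab('wrist','w5');plan(440.5,274.1,120,75);s=load('w5')
cv2.imwrite('pics/w5c.png',cv2.resize(f['frame'][0:230,220:440,::-1],None,fx=2.6,fy=2.6,interpolation=cv2.INTER_CUBIC))
print('stud',proj(f,[458.1,339.4,72]))
p=f['s']['ee_pos'];o=np.array([p[0],p[1],p[2]-4.8]);M=R.from_euler('z',75,degrees=True).as_matrix()
print(proj(f,o+np.array([[106-12,37.5,14],[106-12,24,14],[106-12,-24,14],[106-12,-37.5,14],[48-12,24,14],[48-12,-24,14],[28-12,0,18]])@M.T).round(1))"
```

```text
t 10.28 pos [441.3 273.9 120.1] rot [ 1.7998e+02 -1.0000e-02  7.4840e+01] F [-0.1  0.  -2.4] w 25.7
shift 1 rows of [-0.     -0.0017  0.0002] | turn 1 rows of [ 0.0008 -0.0003 -0.0053] total [-0.  -0.8  0.1] [ 0.02 -0.01 -0.16]
stud [[314.3357367  118.78731663]]
[[229.   62.7]
 [259.9  62.3]
 [370.5  61.9]
 [401.4  62.1]
 [265.  192. ]
 [366.5 191.7]
 [315.9 234.7]]
```

View pics/w5c.png

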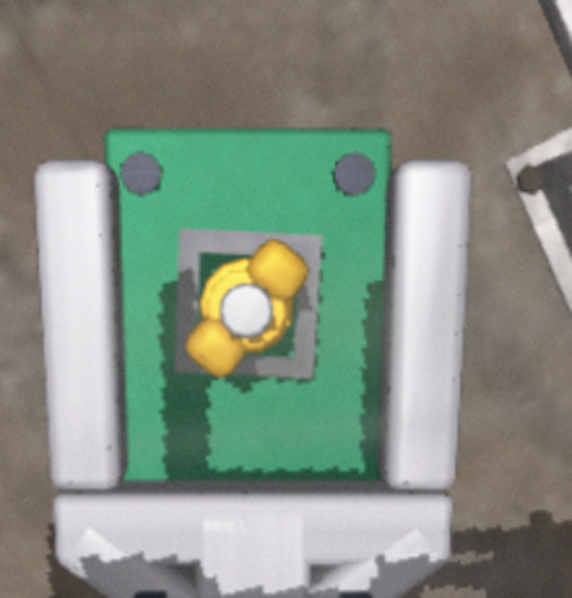

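The fork centre is about 1 mm right of the tool axis and the stud about 1 mm left. The lengthwise fit is right, so I'll shift 2 mm left and lower.

Request:
send_rows(
  motion=[
    {"tx": 0, "ty": -0.004, "tz": 0.05, "rx": 0, "ry": 0, "rz": 0, "gripper": 1},
    {"tx": 0, "ty": 0, "tz": 0.05, "rx": 0, "ry": 0, "rz": 0, "gripper": 1},
    {"tx": 0, "ty": 0, "tz": 0.05, "rx": 0, "ry": 0, "rz": 0, "gripper": 1},
    {"tx": 0, "ty": 0, "tz": 0.02, "rx": 0, "ry": 0, "rz": 0, "gripper": 1},
    {"tx": 0, "ty": 0, "tz": 0.01, "rx": 0, "ry": 0, "rz": 0, "gripper": 1},
    {"tx": 0, "ty": 0, "tz": 0.01, "rx": 0, "ry": 0, "rz": 0, "gripper": 1},
    {"tx": 0, "ty": 0, "tz": 0.007, "rx": 0, "ry": 0, "rz": 0, "gripper": 1},
    {"tx": 0, "ty": 0, "tz": 0.006, "rx": 0, "ry": 0, "rz": 0, "gripper": 1},
    {"tx": 0, "ty": 0, "tz": 0, "rx": 0, "ry": 0, "rz": 0, "gripper": 1},
    {"tx": 0, "ty": 0, "tz": 0, "rx": 0, "ry": 0, "rz": 0, "gripper": 1},
  ],
)

```text
time_s: 11.52
ee_pos: [438.9, 275.2, 18.6]
ee_rot: [180.0, -0.0, 74.9]
force: [-0.5, 0.2, -1.5]
gripper_width: 25.9
gripper_force: 40.0
```

Request:
send_rows(
  motion=[
    {"tx": 0, "ty": 0, "tz": 0.004, "rx": 0, "ry": 0, "rz": 0, "gripper": 1},
    {"tx": 0, "ty": 0, "tz": 0.003, "rx": 0, "ry": 0, "rz": 0, "gripper": 1},
    {"tx": 0, "ty": 0, "tz": 0, "rx": 0, "ry": 0, "rz": 0, "gripper": 1},
    {"tx": 0, "ty": 0, "tz": 0, "rx": 0, "ry": 0, "rz": 0, "gripper": 1},
  ],
)

```text
time_s: 12.02
ee_pos: [438.7, 275.1, 14.9]
ee_rot: [-180.0, 0.0, 74.9]
force: [0.3, 0.9, -2.8]
gripper_width: 25.8
gripper_force: 40.0
```

Request:
send_rows(
  motion=[
    {"tx": 0, "ty": 0, "tz": 0, "rx": 0, "ry": 0, "rz": 0, "gripper": -0.5},
    {"tx": 0, "ty": 0, "tz": 0, "rx": 0, "ry": 0, "rz": 0, "gripper": -1},
    {"tx": 0, "ty": 0, "tz": 0, "rx": 0, "ry": 0, "rz": 0, "gripper": -1},
    {"tx": 0, "ty": 0, "tz": 0, "rx": 0, "ry": 0, "rz": 0, "gripper": -1},
    {"tx": 0, "ty": 0, "tz": 0, "rx": 0, "ry": 0, "rz": 0, "gripper": -1},
    {"tx": 0, "ty": 0, "tz": -0.03, "rx": 0, "ry": 0, "rz": 0, "gripper": -1},
    {"tx": 0, "ty": 0, "tz": -0.1, "rx": 0, "ry": 0, "rz": 0, "gripper": -1},
    {"tx": 0, "ty": 0, "tz": -0.1, "rx": 0, "ry": 0, "rz": 0, "gripper": -1},
    {"tx": 0, "ty": 0, "tz": -0.1, "rx": 0, "ry": 0, "rz": 0, "gripper": -1},
    {"tx": 0, "ty": 0, "tz": 0, "rx": 0, "ry": 0, "rz": 0, "gripper": -1},
    {"tx": 0, "ty": 0, "tz": 0, "rx": 0, "ry": 0, "rz": 0, "gripper": -1},
    {"tx": 0, "ty": 0, "tz": 0, "rx": 0, "ry": 0, "rz": 0, "gripper": -1},
  ],
)

```text
time_s: 13.52
ee_pos: [437.9, 274.5, 178.6]
ee_rot: [-179.9, 0.1, 74.9]
force: [-0.7, -0.4, 0.1]
gripper_width: 91.2
gripper_force: 0.0
```

```bash
python3 -c "
from h import *
f=grab('wrist','w6');plan(458.1,339.4,120,215);t=grab('top','top1');s=env.grab_frame('side')['frame']
c=np.zeros((600,800,3),np.uint8)
c[:,:400]=cv2.resize(f['frame'][0:270,230:410,::-1],(400,600),interpolation=cv2.INTER_CUBIC)
c[:300,400:]=cv2.resize(s[195:285,265:385,::-1],(400,300),interpolation=cv2.INTER_CUBIC)
c[300:,400:]=cv2.resize(t['frame'][205:295,220:360,::-1],(400,300),interpolation=cv2.INTER_CUBIC)
cv2.imwrite('pics/c6.png',c)"
```

```text
t 13.57 pos [438.  274.6 178.6] rot [-1.7988e+02  1.3000e-01  7.4910e+01] F [-0.5  0.  -0.1] w 91.4
shift 2 rows of [0.0679 0.0027 0.0584] | turn 15 rows of [-5.000e-04 -2.000e-04 -3.113e-01] total [67.9  2.7 58.4] [-2.1000e-01 -9.0000e-02 -1.4009e+02]
```

View pics/c6.png

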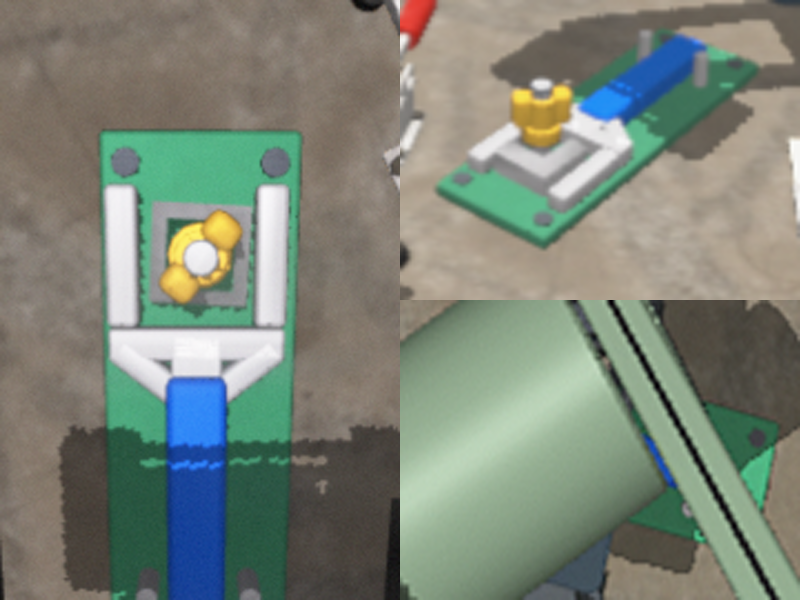

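The wrist and side views show the spanner seated: jaws round the nut at (105-290,185-330) and the handle between the pins at (147,595) and (250,595). The wing runs from (180,285) to (222,229), so the tool yaw should be about 218. Next I'll turn the tool and move over the stud.

Request:
send_rows(
  motion=[
    {"tx": 0.068, "ty": 0.003, "tz": 0, "rx": 0, "ry": 0, "rz": 0, "gripper": -1},
    {"tx": 0.068, "ty": 0.003, "tz": 0, "rx": 0, "ry": 0, "rz": 0, "gripper": -1},
    {"tx": 0, "ty": 0, "tz": 0, "rx": 0, "ry": 0, "rz": -0.34, "gripper": -1},
    {"tx": 0, "ty": 0, "tz": 0, "rx": 0, "ry": 0, "rz": -0.34, "gripper": -1},
    {"tx": 0, "ty": 0, "tz": 0, "rx": 0, "ry": 0, "rz": -0.34, "gripper": -1},
    {"tx": 0, "ty": 0, "tz": 0, "rx": 0, "ry": 0, "rz": -0.34, "gripper": -1},
    {"tx": 0, "ty": 0, "tz": 0, "rx": 0, "ry": 0, "rz": -0.34, "gripper": -1},
    {"tx": 0, "ty": 0, "tz": 0, "rx": 0, "ry": 0, "rz": -0.34, "gripper": -1},
    {"tx": 0, "ty": 0, "tz": 0, "rx": 0, "ry": 0, "rz": -0.34, "gripper": -1},
  ],
)

```text
time_s: 14.8
ee_pos: [459.2, 339.8, 179.1]
ee_rot: [-179.9, -0.0, 146.6]
force: [-0.6, 0.4, 0.1]
gripper_width: 91.1
gripper_force: 0.0
```

Request:
send_rows(
  motion=[
    {"tx": 0, "ty": 0, "tz": 0, "rx": 0, "ry": 0, "rz": -0.34, "gripper": -1},
    {"tx": 0, "ty": 0, "tz": 0, "rx": 0, "ry": 0, "rz": -0.34, "gripper": -1},
    {"tx": 0, "ty": 0, "tz": 0, "rx": 0, "ry": 0, "rz": -0.34, "gripper": -1},
    {"tx": 0, "ty": 0, "tz": 0, "rx": 0, "ry": 0, "rz": -0.34, "gripper": -1},
    {"tx": 0, "ty": 0, "tz": 0, "rx": 0, "ry": 0, "rz": -0.34, "gripper": -1},
    {"tx": 0, "ty": 0, "tz": 0, "rx": 0, "ry": 0, "rz": -0.34, "gripper": -1},
    {"tx": 0, "ty": 0, "tz": 0, "rx": 0, "ry": 0, "rz": -0.34, "gripper": -1},
    {"tx": 0, "ty": 0, "tz": 0, "rx": 0, "ry": 0, "rz": 0, "gripper": -1},
    {"tx": 0, "ty": 0, "tz": 0, "rx": 0, "ry": 0, "rz": 0, "gripper": -1},
    {"tx": 0, "ty": 0, "tz": 0, "rx": 0, "ry": 0, "rz": 0, "gripper": -1},
  ],
)

```text
time_s: 16.05
ee_pos: [459.3, 339.9, 179.7]
ee_rot: [-180.0, -0.0, -142.4]
force: [-0.6, -0.2, 0.1]
gripper_width: 91.2
gripper_force: 0.0
```

```bash
python3 -c "
from h import *
f=load('w6');print(proj(f,[458.1,339.4,72]),onz(f,((200.5)/2.222-.5+230,258.5/2.222-.5),72))
# wing direction from wing-top ends at z 67
q=lambda u,v:onz(f,((u+.5)/2.222-.5+230,(v+.5)/2.222-.5),65)
d=q(222,229)-q(180,285);print(np.degrees(np.arctan2(d[1],d[0])),np.linalg.norm(d))
plan(458.1,339.4,49,218);print(env.state()['qpos'].round(1))"
```

```text
[[319.95969902 115.40292453]] [457.84812944 339.12985789  72.        ]
37.533012957950156 24.469533635959767
t 16.05 pos [459.3 339.9 179.7] rot [-1.8000e+02 -2.0000e-02 -1.4237e+02] F [-0.6 -0.2  0.1] w 91.2
shift 3 rows of [0.0008 0.0002 0.0872] | turn 1 rows of [-0.0001 -0.0007 -0.0124] total [  1.3   0.3 130.7] [-0.   -0.02 -0.37]
[ 35.4  19.3  93.2  -0.   67.5 -92.3]
```

Request:
send_rows(
  motion=[
    {"tx": 0.003, "ty": 0, "tz": 0.08, "rx": 0, "ry": 0, "rz": 0, "gripper": -1},
    {"tx": 0, "ty": 0, "tz": 0.08, "rx": 0, "ry": 0, "rz": 0, "gripper": -1},
    {"tx": 0, "ty": 0, "tz": 0.06, "rx": 0, "ry": 0, "rz": 0, "gripper": -1},
    {"tx": 0, "ty": 0, "tz": 0.04, "rx": 0, "ry": 0, "rz": 0, "gripper": -1},
    {"tx": 0, "ty": 0, "tz": 0, "rx": 0, "ry": 0, "rz": 0, "gripper": -1},
    {"tx": 0, "ty": 0, "tz": 0, "rx": 0, "ry": 0, "rz": 0, "gripper": -1},
    {"tx": 0, "ty": 0, "tz": 0, "rx": 0, "ry": 0, "rz": 0, "gripper": -1},
  ],
  grip_force=40,
)

```text
time_s: 16.92
ee_pos: [458.9, 339.5, 51.1]
ee_rot: [-180.0, 0.1, -142.3]
force: [-0.4, -0.1, 0.0]
gripper_width: 91.1
gripper_force: 0.0
```

Request:
send_rows(
  motion=[
    {"tx": 0, "ty": 0, "tz": 0, "rx": 0, "ry": 0, "rz": 0, "gripper": 0},
    {"tx": 0, "ty": 0, "tz": 0, "rx": 0, "ry": 0, "rz": 0, "gripper": 1},
    {"tx": 0, "ty": 0, "tz": 0, "rx": 0, "ry": 0, "rz": 0, "gripper": 1},
    {"tx": 0, "ty": 0, "tz": 0, "rx": 0, "ry": 0, "rz": 0, "gripper": 1},
    {"tx": 0, "ty": 0, "tz": 0, "rx": 0, "ry": 0, "rz": 0, "gripper": 1},
    {"tx": 0, "ty": 0, "tz": 0, "rx": 0, "ry": 0, "rz": 0, "gripper": 1},
    {"tx": 0, "ty": 0, "tz": 0, "rx": 0, "ry": 0, "rz": 0, "gripper": 1},
    {"tx": 0, "ty": 0, "tz": 0, "rx": 0, "ry": 0, "rz": 0, "gripper": 1},
    {"tx": 0, "ty": 0, "tz": 0, "rx": 0, "ry": 0, "rz": 0, "gripper": 1},
  ],
  grip_force=40,
)

```text
time_s: 18.05
ee_pos: [458.0, 339.1, 49.9]
ee_rot: [180.0, -0.0, -142.3]
force: [-1.5, 0.6, 0.2]
gripper_width: 13.9
gripper_force: 40.0
```

Request:
send_rows(
  motion=[
    {"tx": 0, "ty": 0, "tz": 0, "rx": 0, "ry": 0, "rz": 0.15, "gripper": 1},
    {"tx": 0, "ty": 0, "tz": 0, "rx": 0, "ry": 0, "rz": 0.15, "gripper": 1},
    {"tx": 0, "ty": 0, "tz": 0, "rx": 0, "ry": 0, "rz": 0.15, "gripper": 1},
    {"tx": 0, "ty": 0, "tz": 0, "rx": 0, "ry": 0, "rz": 0.15, "gripper": 1},
    {"tx": 0, "ty": 0, "tz": 0, "rx": 0, "ry": 0, "rz": 0.15, "gripper": 1},
    {"tx": 0, "ty": 0, "tz": 0, "rx": 0, "ry": 0, "rz": 0.15, "gripper": 1},
  ],
)

```text
time_s: 18.8
ee_pos: [458.2, 338.9, 49.9]
ee_rot: [-180.0, -0.0, -169.4]
force: [-0.1, -1.1, -0.1]
gripper_width: 13.5
gripper_force: 40.0
```

```bash
python3 -c "
from h import *
s=env.state();print(s['ee_pos'],s['ee_rot'],s['force'],s['torque'],s['gripper_width'])"
```

```text
[458.17136737 338.85267069  49.90377521] [-1.79961800e+02 -1.47247211e-03 -1.69381981e+02] [-0.08462696 -1.08042829 -0.09487713] [ 0.04038771 -0.10992423  0.21490799] 13.458785510307687
```

Request:
send_rows(
  motion=[
    {"tx": 0, "ty": 0, "tz": 0, "rx": 0, "ry": 0, "rz": 0.15, "gripper": 1},
    {"tx": 0, "ty": 0, "tz": 0, "rx": 0, "ry": 0, "rz": 0.15, "gripper": 1},
    {"tx": 0, "ty": 0, "tz": 0, "rx": 0, "ry": 0, "rz": 0.15, "gripper": 1},
    {"tx": 0, "ty": 0, "tz": 0, "rx": 0, "ry": 0, "rz": 0.15, "gripper": 1},
    {"tx": 0, "ty": 0, "tz": 0, "rx": 0, "ry": 0, "rz": 0.15, "gripper": 1},
    {"tx": 0, "ty": 0, "tz": 0, "rx": 0, "ry": 0, "rz": 0.15, "gripper": 1},
    {"tx": 0, "ty": 0, "tz": 0, "rx": 0, "ry": 0, "rz": 0, "gripper": 1},
    {"tx": 0, "ty": 0, "tz": 0, "rx": 0, "ry": 0, "rz": 0, "gripper": 1},
  ],
)

```text
time_s: 19.8
ee_pos: [458.1, 338.5, 49.9]
ee_rot: [-179.9, 0.0, 163.8]
force: [-0.6, -3.2, 0.7]
gripper_width: 13.8
gripper_force: 40.0
```

```bash
python3 -c "
from h import *
s=env.state();print(s['ee_pos'],s['ee_rot'],s['force'],s['torque'],s['gripper_width'])"
```

```text
[458.1281981  338.52688302  49.8798674 ] [-1.79940451e+02  1.87303995e-03  1.63771776e+02] [-0.59239538 -3.20921946  0.72724838] [-0.40886964 -0.17285066 -0.0151148 ] 13.759644091487894
```

Request:
send_rows(
  motion=[
    {"tx": 0, "ty": 0, "tz": 0, "rx": 0, "ry": 0, "rz": 0, "gripper": -0.5},
    {"tx": 0, "ty": 0, "tz": 0, "rx": 0, "ry": 0, "rz": 0, "gripper": -1},
    {"tx": 0, "ty": 0, "tz": 0, "rx": 0, "ry": 0, "rz": 0, "gripper": -1},
    {"tx": 0, "ty": 0, "tz": 0, "rx": 0, "ry": 0, "rz": 0, "gripper": -1},
    {"tx": 0, "ty": 0, "tz": -0.04, "rx": 0, "ry": 0, "rz": 0, "gripper": -1},
    {"tx": 0, "ty": 0, "tz": -0.1, "rx": 0, "ry": 0, "rz": 0, "gripper": -1},
    {"tx": 0, "ty": 0, "tz": -0.1, "rx": 0, "ry": 0, "rz": 0, "gripper": -1},
    {"tx": 0, "ty": 0, "tz": -0.1, "rx": 0, "ry": 0, "rz": 0, "gripper": -1},
    {"tx": -0.08, "ty": 0, "tz": 0, "rx": 0, "ry": 0, "rz": 0, "gripper": -1},
    {"tx": 0, "ty": 0, "tz": 0, "rx": 0, "ry": 0, "rz": 0, "gripper": -1},
    {"tx": 0, "ty": 0, "tz": 0, "rx": 0, "ry": 0, "rz": 0, "gripper": -1},
    {"tx": 0, "ty": 0, "tz": 0, "rx": 0, "ry": 0, "rz": 0, "gripper": -1},
  ],
)

```text
time_s: 21.3
ee_pos: [495.7, 327.9, 219.4]
ee_rot: [-179.9, -0.1, 163.7]
force: [-0.3, 0.1, 0.0]
gripper_width: 90.9
gripper_force: 0.0
```

```bash
python3 -c "
from h import *
f=grab('wrist','w7');s=env.grab_frame('side')['frame']
c=np.zeros((600,800,3),np.uint8)
c[:300,:480]=cv2.resize(f['frame'][:,:,::-1],(480,300),interpolation=cv2.INTER_AREA)
c[300:,:480]=cv2.resize(f['frame'][30:230,160:480,::-1],(480,300),interpolation=cv2.INTER_CUBIC)
c[:320,480:]=cv2.resize(s[195:285,285:375,::-1],(320,320),interpolation=cv2.INTER_CUBIC)
cv2.imwrite('pics/c7.png',c);print(proj(f,[458.1,339.4,72]))"
```

```text
[[316.83374175 145.83132859]]
```

View pics/c7.png

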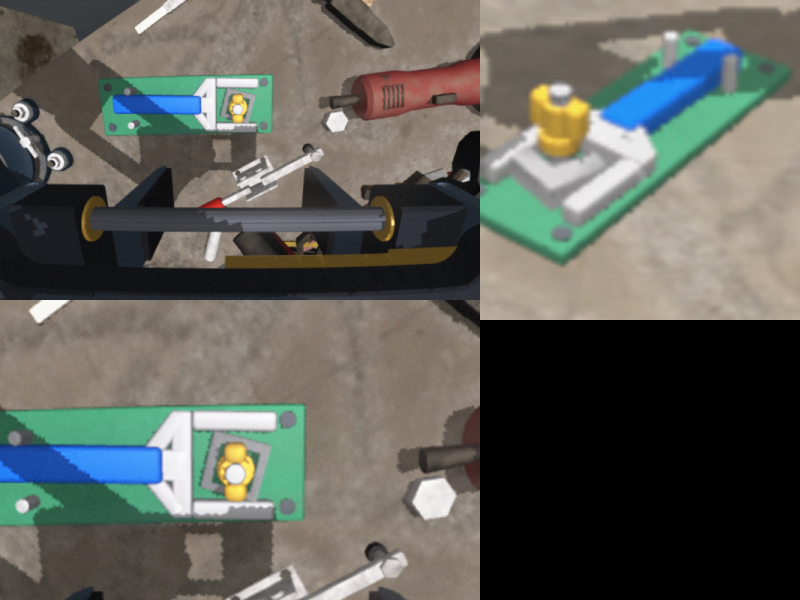

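The wing stands square across the spanner at (236,472), and the square nut has turned only about 0.2 rad within the play. The spanner is still seated between the pins at (16,438) and (27,504), and the gripper is clear, so I'll hand it in.

```bash
python3 -c "
from workcell import env
print(env.job_done())"
```

```text
the job is handed in; nothing more can be done
None
```

I handed the job in at about 21 s of the 48 s allowed. The spanner lies round the lower nut between the pins. The wing nut is tightened to an estimated 0.8 rad and stands square across the spanner. The lower nut has turned only about 0.2 rad, and the robot is clear; the system gave no verdict back.

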